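# Turn the hob down to simmer

### The arm

A 7-joint arm with a two-finger parallel gripper is mounted at the origin on a cart in front of the work surface, level with it; the furniture and walls round the work are solid. World frame = base frame: x ahead of the robot, y to its left, z up, the work surface at z = 0. Lengths are in m, angles in rad, forces in N, time in s.
With the tool pointing down it reaches from about 0.425 to 0.925 m from the base axis. Payload 6.8 kg.
Tool frame: the origin (TCP) lies where the fingers leave the gripper's body, on its centre line; the fingertips stand 73 mm ahead of it and the grasp point (between the pads) lies 54 mm ahead of it; z points along the fingers, y is the line along which they close (so a half turn about z gives the same grasp; the last joint's range is limited). The gripper opens to 85 mm and grips with 20 to 120 N. Pads are 22 mm wide; open, the fingers measure 114 mm over their backs; the gripper's body (76 mm by 85 mm) begins 54 mm behind the grasp point. The pads swing forward as they close: fully open they stand 13 mm farther back than shut.
Start: joints at [-1.323, 0.477, 0.022, 1.555, -0.011, 1.109, -0.083], TCP at [0.235, 0.633, 0.304] pointing down, gripper open.
Joint ranges: [-2.96, 2.96], [-0.34, 2.1], [-1.41, 1.46], [0.24, 2.44], [-1.37, 4.51], [0.17, 1.92], [-2.96, 2.96]. Speed limits (rad/s): [2.39, 2.39, 3.14, 3.14, 3.14, 3.14, 3.14].

### API

Orientations are given as a rotation vector (axis times angle).
In Python, from bench import r gives the robot as it stands.
- The arm moves only by the shell command python3 drive.py 'ROWS' [OPENING] [FORCE]. ROWS is rows parted by semicolons, their numbers by spaces, 1 to 5 of them, each of 6 numbers: dx, dy, dz in m, then a rotation vector rx, ry, rz in rad; each row is the pose to reach, as a shift and turn from the pose commanded when the command began, along the tool's axes at that moment; what a row does not reach only later rows make up. A row lasts 1/10 s, in which the tool goes at most 0.05 m and 0.15 rad, less where a joint would pass 70% of its speed; a pose out of reach is approached as far as the arm can. OPENING is the finger opening in m, set as the command begins (- or left out keeps the last). The fingers move at their own pace and stop on an object; FORCE is the grip in N (left out, the last holds). Time passes only in rows, so rows that do not move let the fingers close. It prints the time, the measured TCP pose, the force, the opening and the grip force at its end.
- r.get_obs(): the state, without advancing time (a new reading comes with each control period).
- r.grab_frame(name): name is "scene" or "top" or "wrist"; returns (picture, depth): 384x512x3 uint8, blue, green, red; 384x512 float32, m along the optical axis (not along the pixel's ray), 0 where there is no reading.
- r.camera_info(name): a dict with "camera_matrix" (3x3 intrinsics, pixels), "R" (3x3) and "t" (3): a world point X has camera coordinates R X + t. Camera axes: x right, y down, z forward; pixel columns grow to the right and rows downward; lengths in m; the calibration is good to about 2 mm. A picture is of the moment at which its call begins: read the wrist's pose just before it. camera_info takes no time and is no camera call; for the wrist camera it gives the pose at the moment of the call.
- r.hand_in(): hands the job in; it is judged then, once.
The state is a dict: "clock": time; "joints": joint angles; "qvel": joint speeds; "tau": joint torques, N m; "tcp_pos": TCP position; "orientation": TCP orientation; "contact_force": force on the tool from outside, world axes, zero at the start; "moment": the same for the moment, N m; "grip_width": finger opening in m; "gripper_force": force on a finger pad.
Only numpy, scipy, OpenCV 4.12 (cv2) and the standard library are available. Lean on these libraries where they do the work, as an engineer would, in place of code of your own. Each camera call takes 0.05 s, during which the arm holds its last target. There are 200 camera calls.

### The job

Turn the little hob down to a simmer. Its knob is under the clear child-safety cover: push the red lock slider up the slope of the panel as far as it goes, swing the cover up and back by its bar until it stands open by itself, then turn the white knob anticlockwise until its black pointer line points at the orange mark. Let go and leave the cover standing open, without shifting the saucepan on the plate or the things nearby.

Things in the scene. Friction and masses are not known exactly. Their poses are not given: they have to be found in the camera images.
- hob: White table-top hob, 250 mm wide (y) x 146 deep (x), fixed. Origin: centre of its underside; x to its back, y left, z up. Flat top 48 mm high with a dark plate (116 mm across, 8 high, centre x 0, y -60). On its left a console (y +3 to +125, up to 107 high) with a black panel sloping up from the front edge (48 high) at 30 deg from level; outward normal (-0.5, 0, 0.866) in this frame.
- hob_tab (a joint): Red child-lock slider on the panel's right part, at hob y +19 mm (m): 0 locked, grows up the slope to 0.016 at its stop. Friction 2.5 N, it stays where left. Below about 0.011 its tooth lies over an ear of the cover, which then cannot open (it gives about 1 deg). Pushed up, it bares a green patch below it.
- tab_grip (a point): Middle of the slider's thumb piece: red block 14 mm (along the slope) x 24 (across) x 20 high over the panel, on a foot plate 30 x 24 x 5.5; this point is 14.5 mm over the panel. Axes (panel frame): x up the slope, y to the hob's left, z out of the panel. The cover's wall, 35 mm high, is 23 mm to the left; the saucepan's rim, 100 mm high, is 30 mm or more to the right.
- hob_cover (a joint): Clear cover over the knob, at hob y +82 mm (rad): 0 shut on the panel, 2.17 fully open, just past upright on its stop. Hollow box 80 mm wide, 96 long down the slope, 35 high over the panel, 55 g. Hinge nearly free (0.002 N m): below about 1.85 it falls shut, above that it falls open and stays.
- cover_hinge (a point): Middle of the cover's hinge axis, which runs along hob y at the top of the panel, 6 mm over it. Opening swings the cover's lower edge up and to the hob's back (positive turn about hob y). Moves with the cover only in turning.
- cover_bar (a point): Middle of the cover's grey pull bar: round, 10 mm thick, along hob y, 54 mm free between its two arms, out beyond the cover's lower edge. Shut: 31 mm out from the panel's plane, 21 mm beyond the panel's lower edge, 36 mm free between bar and cover wall. 132.4 mm from the hinge axis. Axes: panel frame when shut (x up the slope, y left, z out), turning with the cover.
- hob_knob (a joint): Knob (rad): grows clockwise as one looks onto the panel, 0 to 4.71. At value q the pointer stands q - 2.356 rad clockwise of straight up the slope. The orange mark is at q = 1.571 (half past ten on a clock face). Starts between 2.3 and 3.0. Friction 0.04 N m, stays where left.
- knob_grip (a point): On the knob's axis, 19.5 mm over the panel, mid-height of its grip bar. White knob: skirt 52 mm across, up to 9.5 mm over the panel; grip bar 51 mm long, 16 wide, up to 28 mm over the panel, along the pointer line. z out of the panel along the axis; at joint value 0 x is up the slope, y the hob's left; turns with the knob. 56 mm down the slope from the hinge.
- knob_pointer (a point): End of the grip bar that bears the black pointer line, 26 mm from the knob's axis, 19.5 mm over the panel.
- simmer_mark (a point): Orange dot, 8 mm across, in the white scale round the knob, flat on the panel, 32.5 mm from the knob's axis. Its axes are the hob's.
- saucepan: Small black saucepan on the plate, 98 mm across, 44 high; handle about 95 mm long, up to 58 mm over its base, pointing front right. Origin: on its base plane under the handle's root; the pan's middle is 47 mm along its -y, the handle along +y. Not to be moved.
- salt_shaker: Glass salt shaker with a grey top, 44 mm across, 90 high; origin at its base. Stays where it is.
- mustard_jar: Little yellow jar with a grey lid, 51 mm across, 54 high; origin at its base. Stays where it is.
- lemon: Lemon, 78 x 55 x 56 mm; origin under its middle. Stays where it is.

How it is judged:
On the way, in this order (a step that is already met when the one before it is completed fails the run):
1. the red slider is pushed up the slope, clear of the cover's ear (value of joint hob_tab above 0.012 m), for 0.1 s.
2. the cover stands open (value of joint hob_cover above 2 rad), for 0.2 s.
3. the knob's pointer is on the orange mark (value of joint hob_knob between 1.451 and 1.691 rad), for 0.2 s.
At the end, for the whole second after the job is handed in: Knob at rest, pointer within 0.12 rad (7 deg) of the orange mark; cover standing open (over 2.0 rad); red slider still up (over 12 mm); saucepan level on the plate and within 20 mm, salt shaker, mustard jar and lemon within 30 mm of where they stood (all of step 3 and value of joint hob_cover above 2 rad and value of joint hob_tab above 0.012 m and velocity of joint hob_knob between -0.05 and 0.05 rad/s and distance of saucepan from where it was at the start of the episode below 0.02 m and angle between saucepan's own z axis and vertical below 0.15 rad and distance of each of salt_shaker, mustard_jar, lemon from where it was at the start of the episode below 0.03 m); the robot touches nothing.
It fails at once if the saucepan is shifted by more than 20 mm or tipped (distance of saucepan from where it was at the start of the episode above 0.02 m or angle between saucepan's own z axis and vertical above 0.15 rad).
It fails at once if the salt shaker, mustard jar or lemon is shifted by more than 30 mm (distance of any of salt_shaker, mustard_jar, lemon from where it was at the start of the episode above 0.03 m).
It also fails if it takes over 72 s, if anything falls off the work surface, if the arm or the gripper's body presses on something with over 40 N, if the wrist force passes 120 N, or if a joint passes its speed limit or range.

## Working session

There is one attempt and no reset: what is moved stays moved. The work goes in short steps, Python scripts to look and compute and a shell command to move; the robot and the scene stay as the last step left them, time stands still between calls to the robot, and variables do not carry over. Pictures are saved under pics/ and viewed, at most 12 in all, crops included, and the job is handed in when it is done.

```bash
ls; mkdir -p pics; python3 - <<'E'
from bench import r
import cv2
o=r.get_obs();print(o)
for n in("scene","top"):
    p,d=r.grab_frame(n);cv2.imwrite(f"pics/{n}0.png",p);import numpy as np;np.save(f"pics/{n}0.npy",d)
    c=r.camera_info(n);print(n,c)
E
```

```text
bench.py
drive.py
pics
{'clock': 0.0, 'joints': array([-1.32307568,  0.47780231,  0.02232005,  1.55643527, -0.01154589,
        1.10930109, -0.08309188]), 'qvel': array([ 1.35424516e-03,  4.90700763e-04, -1.53081499e-03, -9.86310069e-04,
        8.17535374e-05,  3.70488550e-06,  1.26438952e-04]), 'tau': array([-6.25561788e-04, -5.96433735e+01,  1.60685442e+00, -2.81193066e+01,
        1.22657191e-02,  9.22963925e-03, -4.78505427e-06]), 'tcp_pos': array([0.23496798, 0.63229869, 0.30293055]), 'orientation': array([-5.55894034e-01, -3.09177694e+00,  2.83286045e-03]), 'contact_force': array([-0.48985939, -0.44302063, -0.01839858]), 'moment': array([ 0.0122548 , -0.00156137, -0.03021152]), 'gripper_force': 0.0, 'grip_width': 0.08542130475689082}
scene {'camera_matrix': array([[404.55074187,   0.        , 254.36759141],
       [  0.        , 404.55074187, 198.582051  ],
       [  0.        ,   0.        ,   1.        ]]), 'R': array([[ 0.99803819, -0.06258285, -0.00177822],
       [-0.05620993, -0.88317481, -0.46566371],
       [ 0.02757208,  0.46485012, -0.88495997]]), 't': array([-0.51239902,  0.1348779 ,  1.00397041])}
top {'camera_matrix': array([[417.45936226,   0.        , 251.98051753],
       [  0.        , 417.45936226, 194.26797977],
       [  0.        ,   0.        ,   1.        ]]), 'R': array([[ 0.05044219, -0.99871927,  0.00392474],
       [-0.97129496, -0.04997102, -0.23257043],
       [ 0.2324687 ,  0.00791928, -0.97257164]]), 't': array([0.06316637, 0.52094992, 1.00544927])}
```
View pics/scene0.png

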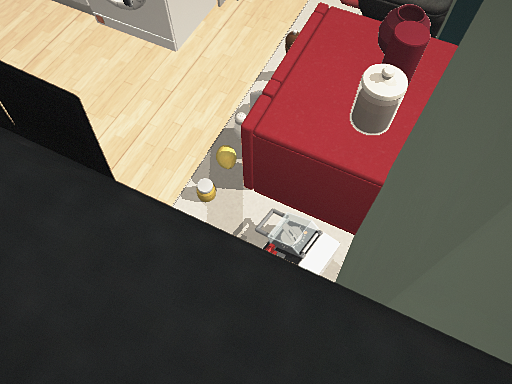

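View pics/top0.png

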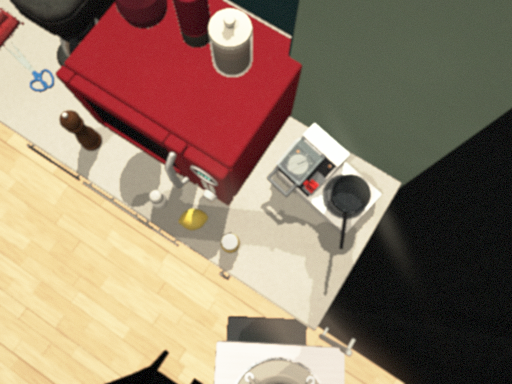

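The top view shows the hob around (325,175), with the knob under the cover at about (300,160), the red tab at (311,185), the bar at (283,185), the pan at (348,195) and the jar at (230,242). The scene camera is half blocked. I'll enlarge the hob.

```bash
cat > h.py <<'E'
import numpy as np,cv2
from bench import r
from scipy.spatial.transform import Rotation as Ro
def pts(n,d):
    c=r.camera_info(n);K=c["camera_matrix"];v,u=np.mgrid[:384,:512]
    P=np.stack([(u-K[0,2])/K[0,0]*d,(v-K[1,2])/K[1,1]*d,d],-1)
    return (P-c["t"])@c["R"]
def ray(n,u,v):
    c=r.camera_info(n);K=c["camera_matrix"];q=c["R"].T@np.array([(u-K[0,2])/K[0,0],(v-K[1,2])/K[1,1],1]);return -c["R"].T@c["t"],q
def onz(n,u,v,z):
    o,q=ray(n,u,v);return o+q*(z-o[2])/q[2]
E
python3 - <<'E'
from h import *
p=cv2.imread("pics/top0.png");d=np.load("pics/top0.npy")
P=pts("top",d)
c=cv2.resize(p[115:235,255:415],None,fx=5,fy=5,interpolation=cv2.INTER_CUBIC);cv2.imwrite("pics/c0.png",c)
z=P[...,2]
roi=np.zeros(z.shape,bool);roi[110:240,255:410]=1
for h in(.048,.056,.107):
    m=roi&(abs(z-h)<.004)&(p.min(-1)>150)
    print(h,m.sum())
    if m.sum()>20:
        q=P[m][:,:2].astype(np.float32);b=cv2.minAreaRect(q);print(b,cv2.boxPoints(b).round(3).tolist())
hs=cv2.cvtColor(p,cv2.COLOR_BGR2HSV)
m=roi&((hs[...,0]<8)|(hs[...,0]>172))&(hs[...,1]>170)&(hs[...,2]>90); m[:165]=0
v,u=np.nonzero(m);print("red",len(u),u.mean(),v.mean(),np.median(P[m],0))
g=[(u,v) for v in range(115,235,8) for u in range(260,400,8)]
print("z grid mm");print((z[115:235:8,260:400:8]*1000).round().astype(int))
E
```

```text
0.048 867
((0.5786916017532349, -0.1102791428565979), (0.25637346506118774, 0.17447936534881592), 48.49807357788086) [[0.42800000309944153, -0.14800000190734863], [0.5590000152587891, -0.2639999985694885], [0.7289999723434448, -0.07199999690055847], [0.5979999899864197, 0.04399999976158142]]
0.056 88
((0.5773906707763672, -0.10798011720180511), (0.25117212533950806, 0.16793330013751984), 47.52072525024414) [[0.4309999942779541, -0.14399999380111694], [0.5550000071525574, -0.25699999928474426], [0.7239999771118164, -0.07199999690055847], [0.6000000238418579, 0.04100000113248825]]
0.107 1030
((0.6145060658454895, -0.061970651149749756), (0.12170615792274475, 0.13000504672527313), 49.296695709228516) [[0.5260000228881836, -0.06599999964237213], [0.6240000128746033, -0.15000000596046448], [0.703000009059906, -0.057999998331069946], [0.6050000190734863, 0.027000000700354576]]
red 101 310.15841584158414 184.93069306930693 [ 0.54451438 -0.05600182  0.08036095]
z grid mm
[[ 275  266  191   96   17   43   71   93  117  139  162  181  201  221
   241  253  271  288]
 [ 272  215  132   27    2 
[... 603 characters left out ...]
1    2    1
     1   -1   20   50]
 [   1   70    3   40   88   98   71   77   86   55   88   76   86    3
     0    0   -2    4]
 [   1    0   68    3   78   51   80   76   55   97   64   62   61   84
    48   -1    1 1099]
 [   3    0    2   68    2   32   59   50   55   59   59   60   60   76
    46   49    3 -197]
 [   3   -2   -3    1    1    4   30   50   57   64   60 1099   63   80
    49   -1    4 -123]
 [  -4    2   -1   -1    3   -2    0   23   52   55   64   59  102   48
     1    0 -181  -68]
 [  -1   -1    4    4    1    0   -3    1   19   51   48   50   47    1
     1 -229 -109  -11]
 [  -3    4    0    0    5    1    0    1 1099   13   47   48    1   -1
     3 -152  -55   36]]
```

View pics/c0.png

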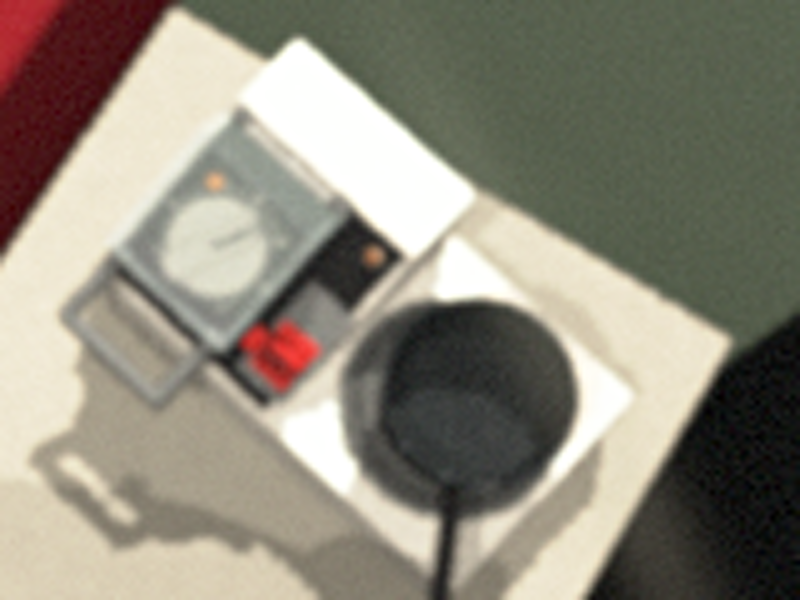

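The crop clearly shows the console top corners at crop (298,38), (475,190) and (408,258), the hob's right-back corner at (632,395), the knob centre at (213,247), the orange simmer mark at (216,181), the red thumb at (282,355), and the bar from (68,310) to (155,400). I'll fit the hob pose to these corners.

```bash
python3 - <<'E'
from h import *
C=[((298,38),(.073,.125,.107)),((475,190),(.073,.003,.107)),((408,258),(.029,.003,.107)),((632,395),(.073,-.125,.048))]
px=lambda c:(255+(c[0]+.5)/5-.5,115+(c[1]+.5)/5-.5)
W=np.array([onz("top",*px(c),h[2])[:2] for c,h in C]);H=np.array([h[:2] for c,h in C])
a=W-W.mean(0);b=H-H.mean(0)
th=np.arctan2((b[:,0]*a[:,1]-b[:,1]*a[:,0]).sum(),(a*b).sum())
R=np.array([[np.cos(th),-np.sin(th)],[np.sin(th),np.cos(th)]]);t=W.mean(0)-R@H.mean(0)
print("yaw",np.degrees(th),"t",t,"res mm",((H@R.T+t-W)*1000).round(1).tolist())
np.save("hob.npy",[th,*t])
RH=Ro.from_euler("z",th).as_matrix();T=np.array([*t,0])
# panel frame: x up slope, y left, z normal
c,s=np.cos(np.pi/6),.5
RP=RH@np.array([[c,0,-s],[0,1,0],[s,0,c]])
O=T+RH@np.array([-.073,0,.048])  # lower edge, y0
def panel(x,y,z):return O+RP@np.array([x,y,z])
d=np.load("pics/top0.npy");P=pts("top",d)
L=.059/.5;print("L",L)
q=(P-O)@RP
cam=r.camera_info("top")
def proj(X):
    y=cam["camera_matrix"]@(cam["R"]@X+cam["t"]);return (y[:2]/y[2]-[255,115]+.5)*5-.5
bar=panel(-.021,.082,.031);hinge=None
# hinge from distance 132.4 in panel plane: z 6
xh=-.021+np.sqrt(.1324**2-.025**2);print("xh",xh)
for n,X in dict(bar=bar,barL=panel(-.021,.114,.031),barR=panel(-.021,.050,.031),hinge=panel(xh,.082,.006),knobtop=panel(xh-.056,.082,.028),mark=panel(xh-.056+.0325*.7071,.082+.0325*.7071,0),lowR=panel(0,.003,0)).items():print(n,X.round(4),proj(X).round(0))
p=cv2.imread("pics/top0.png");hs=cv2.cvtColor(p,cv2.COLOR_BGR2HSV)
m=((hs[...,0]<8)|(hs[...,0]>172))&(hs[...,1]>170)&(hs[...,2]>90);m[:165]=0;m[:,:290]=0;m[230:]=0;m[:,330:]=0
print("red panel coords",np.percentile(q[m],[5,25,50,75,95],axis=0).round(4).tolist())
from itertools import product
# surrounding solids in hob frame: obstacle heights
hq=(P-T)@RH
ok=(d>0)&(P[...,2]>.12)
for lo in (.12,.2,.3):
  m=ok&(P[...,2]>lo)&(np.abs(hq[...,0])<.45)&(np.abs(hq[...,1])<.45)
  print(lo,m.sum(),np.percentile(hq[m],[1,10,50],axis=0).round(3).tolist())
g=p;wall=(P[...,2]>.1)&(hs[...,2]<140)&(hs[...,1]<80);wall[:, :310]=0;print("wall hob pts",hq[wall][::1500].round(3).tolist())
redb=((hs[...,0]<8)|(hs[...,0]>172))&(hs[...,1]>170);redb[200:]=0;redb[:,:180]=0;redb[170:,260:]=0
k=redb&(d>0);X=P[k];print("red box max z, nearest to hob", X[:,2].max(), [ (round(z,2), hq[k&(abs(P[...,2]-z)<.02)][:,:].min(0).round(3).tolist(),P[k&(abs(P[...,2]-z)<.02)].min(0).round(3).tolist()) for z in(.05,.1,.2,.3) if (k&(abs(P[...,2]-z)<.02)).any()])
E
```

```text
yaw -41.66614449114382 t [ 0.56682349 -0.10229869] res mm [[1.5, 2.2], [-2.5, 1.0], [2.0, -3.2], [-0.9, 0.0]]
L 0.118
xh 0.10901830640336767
bar [0.5416 0.0299 0.0643] [106. 356.]
barL [0.5629 0.0538 0.0643] [ 61. 314.]
barR [0.5204 0.006  0.0643] [151. 399.]
hinge [ 0.6351 -0.0533  0.1077] [283. 163.]
knobtop [ 0.5906 -0.0137  0.0988] [200. 249.]
mark [ 0.6312 -0.0191  0.086 ] [210. 181.]
lowR [ 0.5143 -0.0515  0.048 ] [259. 423.]
red panel coords [[0.029, 0.0076, 0.0041], [0.0339, 0.0125, 0.0074], [0.0391, 0.0194, 0.0178], [0.0418, 0.0252, 0.021], [0.0478, 0.0342, 0.0234]]
0.12 81688 [[-0.267, -0.299, 0.127], [-0.227, -0.263, 0.221], [-0.014, -0.017, 0.374]]
0.2 75278 [[-0.261, -0.293, 0.209], [-0.225, -0.264, 0.273], [-0.02, -0.019, 0.394]]
0.3 49912 [[-0.249, -0.297, 0.305], [-0.218, -0.266, 0.343], [0.078, -0.111, 0.474]]
wall hob pts [[0.08, 0.213, 0.475], [0.109, 0.078, 0.554], [0.131, -0.026, 0.614], [0.101, 0.11, 0.494], [0.127, -0.007, 0.567], [0.094, 0.15, 0.419], [0.122, 0.016, 0.511], [0.141, -0.085, 0.582], [0.115, 0.044, 0.444], [0.138, -0.071, 0.529], [0.108, 0.078, 0.359], [0.137, -0.053, 0.462], [0.099, 0.121, 0.251], [0.132, -0.031, 0.384], [0.153, -0.141, 0.483], [0.125, -0.006, 0.29], [0.118, 0.026, 0.209], [0.156, -0.153, 0.399], [0.151, -0.127, 0.312], [0.132, -0.041, 0.108], [0.145, -0.104, 0.103], [0.129, -0.191, 0.155], [0.014, -0.216, 0.376], [-0.047, -0.229, 0.487], [-0.045, -0.227, 0.218], [-0.109, -0.241, 0.525], [-0.125, -0.244, 0.28], [-0.157, -0.251, 0.526], [-0.18, -0.257, 0.475], [-0.185, -0.262, 0.67], [-0.223, -0.265, 0.504], [-0.221, -0.264, 0.669], [-0.248, -0.275, 0.62]]
red box max z, nearest to hob 0.4652061622305536 [(0.05, [-0.186, 0.153, 0.032], [0.55, -0.001, 0.032]), (0.1, [-0.254, 0.151, 0.081], [0.532, 0.0, 0.081]), (0.2, [-0.25, 0.146, 0.18], [0.522, -0.003, 0.18]), (0.3, [-0.226, -0.184, 0.28], [0.525, -0.38, 0.28])]
```

```bash
cat >> h.py <<'E'
th,tx,ty=np.load("hob.npy")
RH=Ro.from_euler("z",th).as_matrix();T=np.array([tx,ty-.002,0])
c_,s_=np.cos(np.pi/6),.5
RP=RH@np.array([[c_,0,-s_],[0,1,0],[s_,0,c_]]);O=T+RH@np.array([-.073,0,.048])
def panel(x,y,z):return O+RP@np.array([x,y,z])
def toolR(a):  # tool z = -panel normal; tool y at angle a (ccw seen onto panel) from up-slope
    y=RP@np.array([np.cos(a),np.sin(a),0]);z=-RP[:,2];return np.stack([np.cross(y,z),y,z],1)
def rel(tip,R,L=.073):  # shift and rotvec in present tool axes to bring point L ahead of TCP to tip
    o=r.get_obs();C=Ro.from_rotvec(o["orientation"]).as_matrix()
    print("t",round(o["clock"],1),"shift",(C.T@(tip-R[:,2]*L-o["tcp_pos"])).round(4),"rot",Ro.from_matrix(C.T@R).as_rotvec().round(3),"F",o["contact_force"].round(1),"j",o["joints"].round(2))
E
python3 - <<'E'
from h import *
p=cv2.imread("pics/top0.png");d=np.load("pics/top0.npy");P=pts("top",d)
for y0 in np.arange(-.2,.65,.1):
    print(round(y0,2),[ (round(x,1),int(1000*np.percentile(P[m][:,2],98))) for x in np.arange(.2,.6,.1) if (m:=(d>0)&(abs(P[...,0]-x)<.05)&(abs(P[...,1]-y0)<.05)).sum()>20])
rel(panel(.03,.03,.15),toolR(0))
E
```

```text
-0.2 [(np.float64(0.2), 695), (np.float64(0.3), 660), (np.float64(0.4), 587), (np.float64(0.5), 100)]
-0.1 [(np.float64(0.2), 708), (np.float64(0.3), 4), (np.float64(0.4), 110), (np.float64(0.5), 100)]
0.0 [(np.float64(0.2), 3), (np.float64(0.3), 4), (np.float64(0.4), 4), (np.float64(0.5), 82)]
0.1 [(np.float64(0.2), -103), (np.float64(0.3), 4), (np.float64(0.4), 56), (np.float64(0.5), 276)]
0.2 [(np.float64(0.2), -853), (np.float64(0.3), 2), (np.float64(0.4), 56), (np.float64(0.5), 277)]
0.3 [(np.float64(0.2), -941), (np.float64(0.3), -943), (np.float64(0.4), 50), (np.float64(0.5), 248)]
0.4 [(np.float64(0.2), -943), (np.float64(0.3), -943), (np.float64(0.4), 0), (np.float64(0.5), 4)]
0.5 [(np.float64(0.2), -942), (np.float64(0.3), -943), (np.float64(0.4), -944), (np.float64(0.5), 4)]
0.6 [(np.float64(0.2), -944), (np.float64(0.3), -943), (np.float64(0.4), -942), (np.float64(0.5), -102)]
t 0.1 shift [-0.4308 -0.4893  0.0478] rot [-0.347 -0.505  1.892] F [ 0.4 -0.1  0.1] j [-1.32  0.48  0.02  1.56 -0.01  1.11 -0.08]
```

```bash
X='-0.431 -0.489 0.048 -0.347 -0.505 1.892'
python3 drive.py '-0.431 -0.489 0.048 -0.347 -0.505 1.892;-0.431 -0.489 0.048 -0.347 -0.505 1.892;-0.431 -0.489 0.048 -0.347 -0.505 1.892;-0.431 -0.489 0.048 -0.347 -0.505 1.892;-0.431 -0.489 0.048 -0.347 -0.505 1.892' 0
python3 -c "
from h import *
rel(panel(.03,.03,.15),toolR(0))"
```

```text
clock: 0.6
tcp_pos: [0.3249, 0.3977, 0.2852]
orientation: [1.505, 2.515, 0.138]
contact_force: [1.1, 0.3, 0.5]
grip_width: 0.0122
gripper_force: 0.0
t 0.6 shift [-0.3911 -0.0598  0.0701] rot [-0.216 -0.315  1.172] F [1.1 0.3 0.5] j [-1.36  0.19  0.28  2.04  0.21  0.84 -0.73]
```

```bash

python3 drive.py '-0.391 -0.06 0.07 -0.216 -0.315 1.172;-0.391 -0.06 0.07 -0.216 -0.315 1.172;-0.391 -0.06 0.07 -0.216 -0.315 1.172;-0.391 -0.06 0.07 -0.216 -0.315 1.172;-0.391 -0.06 0.07 -0.216 -0.315 1.172' 0
python3 -c "
from h import *
rel(panel(.03,.03,.15),toolR(0))"
```

```text
clock: 1.1
tcp_pos: [0.415, 0.1656, 0.2673]
orientation: [2.159, 1.693, 0.243]
contact_force: [0.6, -0.1, 0.8]
grip_width: -0.0001
gripper_force: 0.0
t 1.1 shift [-0.1218  0.0714  0.0569] rot [-0.084 -0.124  0.459] F [ 0.6 -0.1  0.8] j [-1.25  0.06  0.54  2.29  0.57  0.72 -1.38]
```

```bash

python3 drive.py '-0.122 0.071 0.057 -0.084 -0.124 0.459;-0.122 0.071 0.057 -0.084 -0.124 0.459;-0.122 0.071 0.057 -0.084 -0.124 0.459;-0.122 0.071 0.057 -0.084 -0.124 0.459;-0.122 0.071 0.057 -0.084 -0.124 0.459' 0
python3 - <<'E'
from h import *
rel(panel(.03,.03,.15),toolR(0))
i=r.camera_info("wrist");p,d=r.grab_frame("wrist");cv2.imwrite("pics/w1.png",p);np.save("pics/w1.npy",d)
import pickle;pickle.dump(i,open("pics/w1.pkl","wb"))
def proj(X):
    y=i["camera_matrix"]@(i["R"]@X+i["t"]);return (y[:2]/y[2]).round(0)
for n,X in dict(lowR=panel(0,.003,0),lowL=panel(0,.125,0),upR=panel(.118,.003,0),upL=panel(.118,.125,0),knob=panel(.053,.082,.028),bar=panel(-.021,.082,.031),tab=panel(.039,.019,.02)).items():print(n,proj(X))
E
```

```text
clock: 1.6
tcp_pos: [0.4685, 0.0243, 0.2559]
orientation: [2.415, 1.088, 0.288]
contact_force: [0.7, 0.7, -0.5]
grip_width: 0.0003
gripper_force: 0.0
t 1.6 shift [-0.0008  0.0005 -0.    ] rot [-0.001  0.001  0.003] F [ 0.7  0.7 -0.5] j [-1.1   0.13  0.72  2.32  0.71  0.61 -1.68]
lowR [225. 208.]
lowL [222.  74.]
upR [347. 208.]
upL [358.  75.]
knob [285. 127.]
bar [194. 127.]
tab [266. 198.]
```

View pics/w1.png

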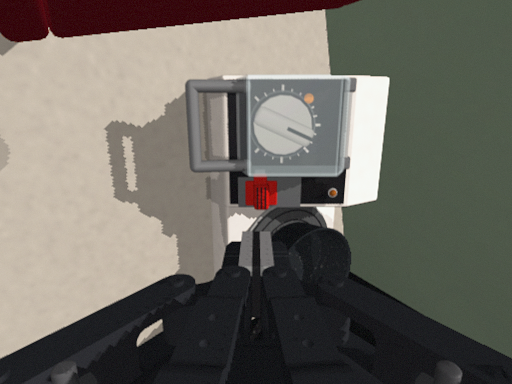

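The wrist view shows the cover with the bar at column 194 (rows 80–171), the knob at (284,124), its pointer running to about (312,137), the simmer mark at (309,98) and the red thumb at (261,193). This agrees with the model to about 2 px.

```bash
python3 - <<'E'
from h import *
import pickle
i=pickle.load(open("pics/w1.pkl","rb"));p=cv2.imread("pics/w1.png");d=np.load("pics/w1.npy")
K=i["camera_matrix"];v,u=np.mgrid[:384,:512]
P=(np.stack([(u-K[0,2])/K[0,0]*d,(v-K[1,2])/K[1,1]*d,d],-1)-i["t"])@i["R"];q=(P-O)@RP
hs=cv2.cvtColor(p,cv2.COLOR_BGR2HSV)
m=((hs[...,0]<8)|(hs[...,0]>172))&(hs[...,1]>170)&(hs[...,2]>90);m[:150]=0;m[230:]=0
t=m&(q[...,2]>.015);print("thumb",t.sum(),np.percentile(q[t],[2,50,98],axis=0).round(4).tolist())
print("red all",np.percentile(q[m],[2,50,98],axis=0).round(4).tolist())
def rayp(u,v,z):
    o=-i["R"].T@i["t"];w=i["R"].T@np.array([(u-K[0,2])/K[0,0],(v-K[1,2])/K[1,1],1]);o=(o-O)@RP;w=w@RP;return (o+w*(z-o[2])/w[2]).round(4)
print("knob",rayp(284,124,.0095),"mark",rayp(309,98,0),"bar",rayp(194,126,.031),"panel y lo",rayp(235,206,0), "ptr",rayp(312,137,.028))
g=q[228:200:-4,240:330:10,2];print((q[200:228:4,240:340:10]*1000).round()[...,2])
E
```

```text
thumb 396 [[0.0279, 0.0096, 0.0164], [0.0333, 0.0248, 0.0195], [0.0406, 0.0417, 0.0351]]
red all [[0.0203, 0.0092, 0.0035], [0.0334, 0.0224, 0.0159], [0.0484, 0.0368, 0.0217]]
knob [0.0539 0.0835 0.0095] mark [0.0762 0.1055 0.    ] bar [-0.0208  0.0828  0.031 ] panel y lo [0.0093 0.0047 0.    ] ptr [0.0758 0.0742 0.028 ]
[[  1.   5.  21.   6.   1.  -0.   1.   0.   1.   1.]
 [  2.   5.  21.   4.  -0.   1.   0.   2.   1.   1.]
 [ -8. -14.  20. -24. -24. -30. -37. -43. -62. -70.]
 [ -9. -13. -19. -19. -23. -29. -35. -43. -62. -69.]
 [ -8. -14. -17. -17. -24. -30. -36. -43. -50. -68.]
 [ -9. -15. -15. -16. -22. -29. -35. -43. -51. -69.]
 [ -9. -13. -12. -17. -24. -25. -20. -43. -50. -70.]]
```

```bash

python3 drive.py '-0.0095 -0.021 0.04 0 0 0;-0.0095 -0.021 0.08 0 0 0;-0.0095 -0.021 0.11 0 0 0;-0.0095 -0.021 0.13 0 0 0;-0.0095 -0.021 0.14 0 0 0' 0
python3 - <<'E'
from h import *
rel(panel(.009,.0205,.009),toolR(0))
p,d=r.grab_frame("wrist");cv2.imwrite("pics/w2.png",p)
E
```

```text
clock: 2.15
tcp_pos: [0.5008, -0.0154, 0.1225]
orientation: [2.412, 1.096, 0.285]
contact_force: [-0.3, -0.2, 0.9]
grip_width: -0.0007
gripper_force: 0.0
t 2.1 shift [-0.002   0.0025  0.0002] rot [-0.001  0.002  0.01 ] F [-0.3 -0.2  0.9] j [-0.83  0.52  0.62  2.35  1.08  0.17 -2.08]
```

View pics/w2.png

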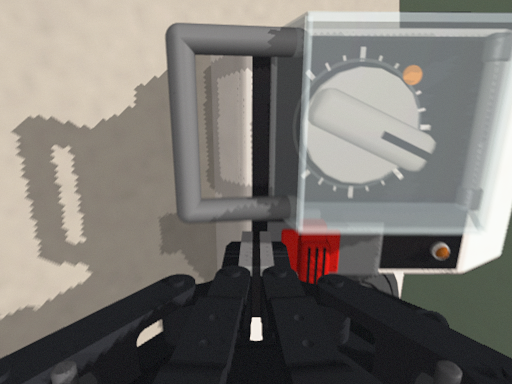

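The closed fingers sit just below the thumb, which is at (310,255), and are level with it. Next I push up the slope.

```bash

python3 drive.py '0 0.006 0 0 0 0;0 0.012 0 0 0 0;0 0.017 0 0 0 0;0 0.02 0 0 0 0;0 0.02 0 0 0 0' 0
cat > see.py <<'E'
from h import *
import sys
i=r.camera_info("wrist");p,d=r.grab_frame("wrist");K=i["camera_matrix"];v,u=np.mgrid[:384,:512]
cv2.imwrite("pics/%s.png"%sys.argv[1],p);np.savez("pics/%s.npz"%sys.argv[1],d=d,K=K,R=i["R"],t=i["t"])
P=(np.stack([(u-K[0,2])/K[0,0]*d,(v-K[1,2])/K[1,1]*d,d],-1)-i["t"])@i["R"];q=(P-O)@RP
hs=cv2.cvtColor(p,cv2.COLOR_BGR2HSV)
m=((hs[...,0]<8)|(hs[...,0]>172))&(hs[...,1]>170)&(hs[...,2]>90)&(abs(q[...,0]-.04)<.05)&(abs(q[...,1]-.02)<.025)
t=m&(q[...,2]>.015)&(q[...,2]<.03);print("thumb",t.sum(),np.percentile(q[t],[2,50,98],axis=0).round(4).tolist())
print("red",np.percentile(q[m],[2,50,98],axis=0).round(4).tolist())
g=(abs(hs[...,0]-60)<20)&(hs[...,1]>100)&(hs[...,2]>60);print("green",g.sum())
E
python3 see.py w3; python3 -c "
from h import *
rel(panel(.03,.0205,.009),toolR(0))"
```

```text
clock: 2.7
tcp_pos: [0.5146, -0.0271, 0.1351]
orientation: [2.415, 1.091, 0.292]
contact_force: [-0.8, 1.1, 0.4]
grip_width: 0.0001
gripper_force: 0.5
thumb 750 [[0.042, 0.0129, 0.0165], [0.0493, 0.0272, 0.0194], [0.0546, 0.0342, 0.0212]]
red [[0.0385, 0.0095, 0.0043], [0.0521, 0.0251, 0.0175], [0.0622, 0.034, 0.0211]]
green 15
t 2.8 shift [-0.0023  0.0016  0.002 ] rot [-0.    -0.002  0.005] F [0.5 1.2 1.4] j [-0.75  0.48  0.56  2.32  1.03  0.21 -1.99]
```

```bash

python3 drive.py '0 0.003 0 0 0 0;0 0.005 0 0 0 0;0 0.005 0 0 0 0' 0
python3 see.py w4; python3 -c "
from h import *
rel(panel(.03,.0205,.009),toolR(0))"
```

```text
clock: 3.05
tcp_pos: [0.5165, -0.029, 0.1362]
orientation: [2.415, 1.095, 0.289]
contact_force: [-4.8, 6.2, 1.6]
grip_width: -0.0
gripper_force: 4.0
thumb 740 [[0.0444, 0.0125, 0.0165], [0.0518, 0.0272, 0.0194], [0.0569, 0.0342, 0.0213]]
red [[0.0411, 0.0096, 0.0041], [0.0547, 0.0249, 0.0174], [0.0647, 0.0339, 0.0211]]
green 46
t 3.1 shift [-0.0023 -0.0014  0.0017] rot [-0.003 -0.002  0.007] F [-5.4  6.2  1. ] j [-0.73  0.47  0.55  2.31  1.02  0.22 -1.96]
```

```bash

cat >> h.py <<'E'
def toolV(t):
    z=RH@np.array([np.sin(t),0,-np.cos(t)]);y=RH@np.array([np.cos(t),0,np.sin(t)]);return np.stack([np.cross(y,z),y,z],1)
def hob(x,y,z):return T+RH@np.array([x,y,z])
def barpos(a):  # cover angle a
    V=Ro.from_euler("y",a).apply([-.1250,0,-.0434]);return hob(.0184,.0828,.1077)+RH@V
E
python3 drive.py '0 -0.008 0 0 0 0;0 -0.008 -0.04 0 0 0;0 -0.008 -0.08 0 0 0;0 -0.008 -0.1 0 0 0' 0.028
python3 see.py w5; python3 -c "
from h import *
print(barpos(0),panel(-.021,.0828,.031))
rel(barpos(0)+[0,0,.07],toolV(0.05),.054)"
```

```text
clock: 3.5
tcp_pos: [0.4744, 0.0079, 0.2213]
orientation: [2.414, 1.091, 0.29]
contact_force: [0.2, 0.4, -0.5]
grip_width: 0.0277
gripper_force: 0.0
thumb 511 [[0.0433, 0.0088, 0.0164], [0.0495, 0.0236, 0.0196], [0.0566, 0.0367, 0.0217]]
red [[0.0363, 0.0081, 0.0037], [0.0491, 0.0213, 0.015], [0.0646, 0.036, 0.0214]]
green 356
[0.5422345 0.028422  0.0643   ] [0.54216986 0.02847952 0.06434679]
t 3.5 shift [0.0594 0.0129 0.0475] rot [ 0.474 -0.003  0.005] F [-0.  -1.1  1.9] j [-0.76  0.19  0.4   2.33  0.83  0.54 -1.8 ]
```

```bash

python3 drive.py '0.03 0.01 0.01 0.15 0 0;0.059 0.013 0.02 0.3 0 0;0.059 0.013 0.03 0.45 0 0;0.059 0.013 0.047 0.474 0 0;0.059 0.013 0.047 0.474 -0.003 0.005' 0.028
python3 -c "
from h import *
rel(barpos(0),toolV(0.05),.054)"
python3 see.py w6
```

```text
clock: 4.05
tcp_pos: [0.5417, 0.0239, 0.1838]
orientation: [2.832, 1.257, 0.023]
contact_force: [-0.5, -0.8, 0.1]
grip_width: 0.0284
gripper_force: 0.0
t 4.0 shift [ 0.0039 -0.0084  0.0653] rot [-0.005  0.004 -0.008] F [-0.5 -0.8  0.1] j [-0.28  0.4   0.12  2.   -0.02  0.71 -0.89]Traceback (most recent call last):
  File "see.py", line 8, in <module>
    t=m&(q[...,2]>.015)&(q[...,2]<.03);print("thumb",t.sum(),np.percentile(q[t],[2,50,98],axis=0).round(4).tolist())
                                                             ~~~~~~~~~~~~~^^^^^^^^^^^^^^^^^^^^^^^
    return _quantile_unchecked(
        a, q, axis, out, overwrite_input, method, keepdims, weights)
    return _ureduce(a,
                    func=_quantile_ureduce_func,
    ...<5 lines>...
                    overwrite_input=overwrite_input,
                    method=method)
    r = func(a, **kwargs)
    result = _quantile(arr,
                       quantiles=q,
    ...<2 lines>...
                       out=out,
                       weights=wgt)
    slices_having_nans = np.isnan(arr[-1, ...])
                                  ~~~^^^^^^^^^
IndexError: index -1 is out of bounds for axis 0 with size 0
```

View pics/w6.png

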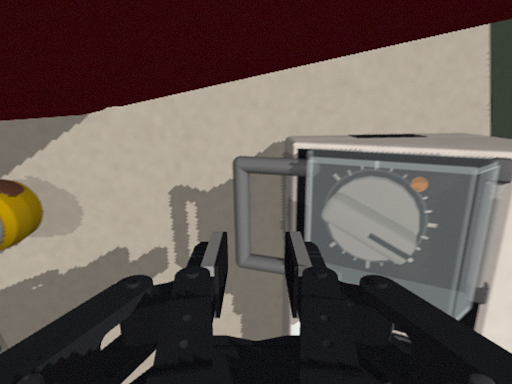

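```bash
sed -i 's/print("thumb"/t.any() and print("thumb"/;s/^print("red"/m.any() and print("red"/' see.py
python3 drive.py '0.004 -0.0084 0.005 -0.005 0.004 -0.008;0.004 -0.0084 0.035 -0.005 0.004 -0.008;0.004 -0.0084 0.055 -0.005 0.004 -0.008;0.004 -0.0084 0.065 -0.005 0.004 -0.008;0.004 -0.0084 0.065 -0.005 0.004 -0.008' 0.028 20
python3 -c "
from h import *
rel(barpos(0),toolV(0.05),.054)"
python3 see.py w7
```

```text
clock: 4.6
tcp_pos: [0.5367, 0.0367, 0.1187]
orientation: [2.814, 1.282, 0.031]
contact_force: [-0.3, 0.3, 0.8]
grip_width: 0.0283
gripper_force: 0.0
t 4.6 shift [-0.0026  0.0069  0.0009] rot [0.003 0.002 0.011] F [-0.3  0.3  0.8] j [-0.29  0.5   0.11  2.05 -0.01  0.56 -0.9 ]
green 0
```

View pics/w7.png

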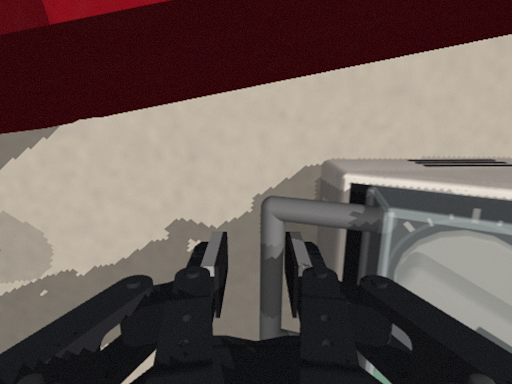

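The bar (column 273) is between the fingers (columns 228–287) but nearer the back one. I'll centre it and close with 20 N.

```bash

python3 drive.py '-0.002 0.006 0.001 0 0 0.01;-0.002 0.006 0.001 0 0 0.01' 0.028 20
python3 drive.py '0 0 0 0 0 0;0 0 0 0 0 0;0 0 0 0 0 0;0 0 0 0 0 0' 0.0 20
python3 -c "
from h import *
rel(barpos(0),toolV(0.05),.054)
for a,t in ((.4,.05),(.8,.1),(1.2,.2),(1.6,.35),(1.95,.5)):print(a);rel(barpos(a),toolV(t),.054)"
```

```text
clock: 4.85
tcp_pos: [0.5426, 0.0289, 0.1202]
orientation: [2.822, 1.261, 0.038]
contact_force: [0.3, -0.3, 0.4]
grip_width: 0.0282
gripper_force: 0.0
clock: 5.25
tcp_pos: [0.5406, 0.0308, 0.1196]
orientation: [2.824, 1.265, 0.033]
contact_force: [-5.3, 4.0, 6.2]
grip_width: 0.0095
gripper_force: 21.3
t 5.2 shift [-0.0007  0.0001  0.0013] rot [ 0.002 -0.    -0.001] F [-5.3  4.   6.2] j [-0.28  0.5   0.11  2.04 -0.02  0.57 -0.9 ]
0.4
t 5.2 shift [-0.0007 -0.0043 -0.0511] rot [ 0.002 -0.    -0.001] F [-5.3  4.   6.2] j [-0.28  0.5   0.11  2.04 -0.02  0.57 -0.9 ]
0.8
t 5.2 shift [-0.0007  0.0095 -0.101 ] rot [-0.048 -0.    -0.001] F [-5.3  4.   6.2] j [-0.28  0.5   0.11  2.04 -0.02  0.57 -0.9 ]
1.2
t 5.2 shift [-0.0006  0.0387 -0.14  ] rot [-0.148 -0.    -0.001] F [-5.3  4.   6.2] j [-0.28  0.5   0.11  2.04 -0.02  0.57 -0.9 ]
1.6
t 5.2 shift [-0.0006  0.078  -0.1613] rot [-0.298 -0.    -0.001] F [-5.3  4.   6.2] j [-0.28  0.5   0.11  2.04 -0.02  0.57 -0.9 ]
1.95
t 5.2 shift [-0.0005  0.1164 -0.1619] rot [-0.448 -0.    -0.001] F [-5.3  4.   6.2] j [-0.28  0.5   0.11  2.04 -0.02  0.57 -0.9 ]
```

```bash

python3 drive.py '0 -0.0015 -0.006 0 0 0;0 -0.003 -0.0125 0 0 0;0 -0.005 -0.0255 0 0 0;0 -0.0055 -0.0385 0 0 0;0 -0.0045 -0.0515 0 0 0' 0 20
python3 drive.py '0 0 0 0 0 0' 0 20
python3 -c "
from h import *
for a,t in ((.4,.05),(.6,.08),(.8,.1),(1.0,.15),(1.2,.2)):print(a);rel(barpos(a),toolV(t),.054)"
```

```text
clock: 5.75
tcp_pos: [0.535, 0.0356, 0.1711]
orientation: [2.824, 1.265, 0.033]
contact_force: [-4.2, 5.6, -0.6]
grip_width: 0.009
gripper_force: 20.1
clock: 5.85
tcp_pos: [0.535, 0.0355, 0.172]
orientation: [2.824, 1.265, 0.034]
contact_force: [-6.2, 6.2, -0.3]
grip_width: 0.0089
gripper_force: 20.2
0.4
t 5.8 shift [-0.0005  0.0003  0.0017] rot [ 0.002 -0.001 -0.002] F [-6.2  6.2 -0.3] j [-0.3   0.41  0.12  2.03 -0.01  0.67 -0.91]
0.6
t 5.8 shift [-0.0005  0.0044 -0.0241] rot [-0.028 -0.001 -0.002] F [-6.2  6.2 -0.3] j [-0.3   0.41  0.12  2.03 -0.01  0.67 -0.91]
0.8
t 5.8 shift [-0.0005  0.014  -0.0482] rot [-0.048 -0.001 -0.002] F [-6.2  6.2 -0.3] j [-0.3   0.41  0.12  2.03 -0.01  0.67 -0.91]
1.0
t 5.8 shift [-0.0004  0.0266 -0.0695] rot [-0.098 -0.001 -0.002] F [-6.2  6.2 -0.3] j [-0.3   0.41  0.12  2.03 -0.01  0.67 -0.91]
1.2
t 5.8 shift [-0.0004  0.0432 -0.0873] rot [-0.148 -0.001 -0.002] F [-6.2  6.2 -0.3] j [-0.3   0.41  0.12  2.03 -0.01  0.67 -0.91]
```

```bash

python3 drive.py '0 -0.0005 -0.012 0 0 0;0 0.003 -0.025 -0.028 0 0;0 0.012 -0.049 -0.048 0 0;0 0.0245 -0.0705 -0.098 0 0;0 0.041 -0.088 -0.148 0 0' 0 20
python3 drive.py '0 0 0 0 0 0' 0 20
python3 -c "
from h import *
for a,t in ((1.2,.2),(1.4,.27),(1.6,.35),(1.8,.43),(1.95,.5),(2.03,.5)):print(a);rel(barpos(a),toolV(t),.054)"
python3 see.py w8
```

```text
clock: 6.35
tcp_pos: [0.561, 0.0134, 0.263]
orientation: [2.699, 1.211, 0.122]
contact_force: [-8.5, 3.0, 7.8]
grip_width: 0.009
gripper_force: 20.6
clock: 6.45
tcp_pos: [0.5638, 0.011, 0.2655]
orientation: [2.696, 1.206, 0.13]
contact_force: [-15.4, 7.7, 19.2]
grip_width: 0.0092
gripper_force: 22.4
1.2
t 6.5 shift [-0.0013  0.      0.0042] rot [ 0.005 -0.004 -0.003] F [-15.4   7.7  19.2] j [-0.37  0.28  0.2   1.97  0.15  0.77 -1.01]
1.4
t 6.5 shift [-0.0012  0.0206 -0.006 ] rot [-0.065 -0.004 -0.003] F [-15.4   7.7  19.2] j [-0.37  0.28  0.2   1.97  0.15  0.77 -1.01]
1.6
t 6.5 shift [-0.0011  0.0422 -0.0108] rot [-0.145 -0.004 -0.003] F [-15.4   7.7  19.2] j [-0.37  0.28  0.2   1.97  0.15  0.77 -1.01]
1.8
t 6.5 shift [-0.0011  0.0644 -0.01  ] rot [-0.225 -0.004 -0.004] F [-15.4   7.7  19.2] j [-0.37  0.28  0.2   1.97  0.15  0.77 -1.01]
1.95
t 6.5 shift [-0.001   0.0802 -0.0056] rot [-0.295 -0.004 -0.004] F [-15.4   7.7  19.2] j [-0.37  0.28  0.2   1.97  0.15  0.77 -1.01]
2.03
t 6.5 shift [-0.001   0.0904 -0.0026] rot [-0.295 -0.004 -0.004] F [-15.4   7.7  19.2] j [-0.37  0.28  0.2   1.97  0.15  0.77 -1.01]
green 0
```

View pics/w8.png

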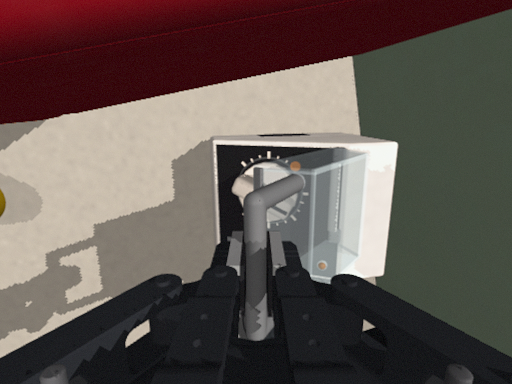

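The cover is up at about 70° and the bar is still held at (257,260), with the knob visible. The force suggests the tool is a little inside the true arc, so I ease outward and continue.

```bash

python3 drive.py '0 -0.002 -0.005 0 0 0;0 0.008 -0.009 -0.03 0 0;0 0.018 -0.012 -0.065 0 0;0 0.029 -0.015 -0.1 0 0;0 0.0395 -0.017 -0.145 0 0' 0 20
python3 drive.py '0 0 0 0 0 0' 0 20
python3 -c "
from h import *
for a,t in ((1.6,.35),(1.8,.43),(1.95,.5),(2.03,.5)):print(a);rel(barpos(a),toolV(t),.054)"
```

```text
clock: 7.0
tcp_pos: [0.5907, -0.0139, 0.2875]
orientation: [2.57, 1.148, 0.209]
contact_force: [0.7, 0.8, -0.2]
grip_width: 0.0089
gripper_force: 22.3
clock: 7.1
tcp_pos: [0.5906, -0.0137, 0.2873]
orientation: [2.571, 1.148, 0.208]
contact_force: [-1.8, 2.3, 7.2]
grip_width: 0.009
gripper_force: 22.8
1.6
t 7.1 shift [-0.0007  0.0015  0.0034] rot [ 0.001 -0.003 -0.004] F [-1.8  2.3  7.2] j [-0.42  0.27  0.26  1.96  0.31  0.72 -1.12]
1.8
t 7.1 shift [-0.0006  0.0233  0.0074] rot [-0.079 -0.002 -0.004] F [-1.8  2.3  7.2] j [-0.42  0.27  0.26  1.96  0.31  0.72 -1.12]
1.95
t 7.1 shift [-0.0006  0.0384  0.0141] rot [-0.149 -0.002 -0.004] F [-1.8  2.3  7.2] j [-0.42  0.27  0.26  1.96  0.31  0.72 -1.12]
2.03
t 7.1 shift [-0.0006  0.048   0.0186] rot [-0.149 -0.002 -0.004] F [-1.8  2.3  7.2] j [-0.42  0.27  0.26  1.96  0.31  0.72 -1.12]
```

```bash

python3 drive.py '0 0.011 0 -0.04 0 0;0 0.022 0.0025 -0.08 0 0;0 0.03 0.0055 -0.12 0 0;0 0.038 0.0092 -0.149 0 0;0 0.048 0.0137 -0.149 0 0' 0 20
python3 drive.py '0 0 0 0 0 0;0 0.004 0.002 0 0 0;0 0.004 0.002 0 0 0' 0 20
python3 -c "
from h import *
for a,t in ((2.03,.5),(2.17,.5)):print(a);rel(barpos(a),toolV(t),.054)"
```

```text
clock: 7.6
tcp_pos: [0.6269, -0.046, 0.2891]
orientation: [2.442, 1.094, 0.279]
contact_force: [1.1, 1.8, -0.3]
grip_width: 0.0094
gripper_force: 22.4
clock: 7.9
tcp_pos: [0.6304, -0.0492, 0.2887]
orientation: [2.443, 1.093, 0.279]
contact_force: [2.0, 3.4, -0.5]
grip_width: 0.0087
gripper_force: 22.3
2.03
t 7.9 shift [-0.0006 -0.0027  0.0012] rot [-0.004 -0.001 -0.003] F [ 2.   3.4 -0.5] j [-0.45  0.32  0.34  1.94  0.47  0.62 -1.22]
2.17
t 7.9 shift [-0.0006  0.0115  0.013 ] rot [-0.004 -0.001 -0.003] F [ 2.   3.4 -0.5] j [-0.45  0.32  0.34  1.94  0.47  0.62 -1.22]
```

```bash

python3 drive.py '0 0 0 0 0 0;0 0 0 0 0 0;0 0 0 0 0 0;0 0 0 0 0 0' 0.05 20
python3 drive.py '0 0 0 0 0 0;0 0 -0.01 0 0 0;0 0 -0.03 0 0 0;0 0 -0.06 0 0 0;0 0 -0.09 0 0 0' 
python3 see.py w9
python3 -c "
from h import *
rel(panel(.0535,.083,.13),toolR(0))"
```

```text
clock: 8.3
tcp_pos: [0.6294, -0.05, 0.2884]
orientation: [2.443, 1.092, 0.276]
contact_force: [0.4, 0.2, -0.6]
grip_width: 0.0501
gripper_force: 0.0
clock: 8.8
tcp_pos: [0.5971, -0.0207, 0.3689]
orientation: [2.443, 1.092, 0.277]
contact_force: [0.6, 0.3, 0.5]
grip_width: 0.0504
gripper_force: 0.0
thumb 362 [[0.0441, 0.0097, 0.0155], [0.0513, 0.0238, 0.0197], [0.0571, 0.0379, 0.0221]]
red [[0.0362, 0.0087, 0.0045], [0.0544, 0.0223, 0.0172], [0.0635, 0.038, 0.0219]]
green 196
t 8.8 shift [-0.0024 -0.1419  0.0629] rot [-0.025 -0.006 -0.003] F [-0.1  1.2  2.7] j [-0.52  0.16  0.32  1.92  0.48  0.82 -1.23]
```

View pics/w9.png

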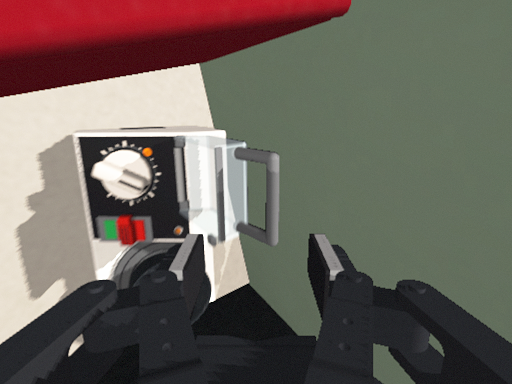

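The cover stands open with its bar at (272,195). The slider is up with green showing at (111,228), and the knob is free at (125,173) with the mark at (147,152). I'm moving over the knob.

```bash

python3 drive.py '0 -0.05 0 0 0 0;0 -0.1 0 0 0 -0.15;0 -0.142 0.02 0 0 -0.3;0 -0.142 0.04 0 0 -0.45;-0.0024 -0.142 0.063 -0.025 -0.006 -0.6' 0.045
python3 see.py w10
python3 -c "
from h import *
rel(panel(.0535,.083,.10),toolR(1.17))"
```

```text
clock: 9.35
tcp_pos: [0.5256, 0.042, 0.2448]
orientation: [1.965, 1.738, 0.089]
contact_force: [1.2, 0.1, 0.2]
grip_width: 0.045
gripper_force: 0.0
thumb 416 [[0.0436, 0.0123, 0.0157], [0.0506, 0.0275, 0.0194], [0.0566, 0.0386, 0.0217]]
red [[0.0391, 0.0109, 0.0011], [0.0518, 0.027, 0.017], [0.0649, 0.0386, 0.0216]]
green 230
t 9.4 shift [0.0009 0.005  0.0218] rot [-0.003 -0.001 -0.559] F [-1.9 -1.7 -2.5] j [-0.62  0.24  0.23  2.18  0.75  0.63 -1.12]
```

View pics/w10.png

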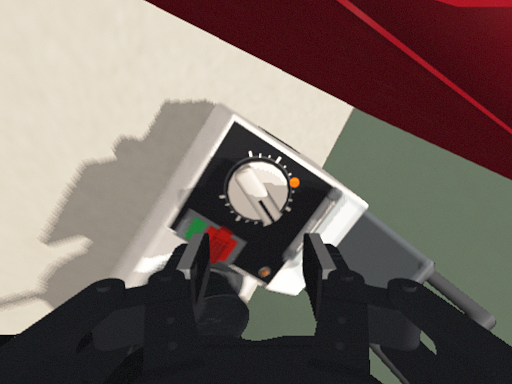

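The knob is at about (259,190), the orange mark at (294,182), and the black pointer line runs from about (260,202) to (272,220). I'll compute these in the panel frame.

```bash
python3 - <<'E'
from h import *
f=np.load("pics/w10.npz");p=cv2.imread("pics/w10.png");d,K,R,t=[f[k] for k in("d","K","R","t")]
v,u=np.mgrid[:384,:512];P=(np.stack([(u-K[0,2])/K[0,0]*d,(v-K[1,2])/K[1,1]*d,d],-1)-t)@R;q=(P-O)@RP
def rp(u,v,z):
    o=(-R.T@t-O)@RP;w=(R.T@np.array([(u-K[0,2])/K[0,0],(v-K[1,2])/K[1,1],1]))@RP;return (o+w*(z-o[2])/w[2])
near=np.hypot(q[...,0]-.0535,q[...,1]-.083)
hs=cv2.cvtColor(p,cv2.COLOR_BGR2HSV)
m=(abs(hs[...,0]-14)<8)&(hs[...,1]>150)&(hs[...,2]>120)&(near<.045);mk=rp(*[a.mean() for a in np.nonzero(m)[::-1]],0);print("mark",m.sum(),mk.round(4))
m=(near<.03)&(abs(q[...,2]-.0095)<.003);(cx,cy),rad=cv2.minEnclosingCircle(q[m][:,:2].astype(np.float32));print("skirt",m.sum(),cx,cy,rad)
m=(near<.035)&(q[...,2]>.022)&(q[...,2]<.034);b=cv2.minAreaRect(q[m][:,:2].astype(np.float32));print("bar",m.sum(),b,q[m].mean(0),np.median(q[m][:,2]))
X=q[m][:,:2]-q[m][:,:2].mean(0);w,V=np.linalg.eigh(X.T@X);print("bar axis ccw from upslope",np.arctan(V[1,1]/V[0,1]))
g=m&(p.max(-1)<70)
c=np.array(b[0]);
if g.sum():k=q[g].mean(0);print("dark",g.sum(),k,np.arctan2(k[1]-c[1],k[0]-c[0]))
print("mark ang",np.arctan2(mk[1]-c[1],mk[0]-c[0]),np.hypot(*(mk[:2]-c)))
E
```

```text
mark 57 [0.0757 0.1055 0.    ]
skirt 1571 0.05276690423488617 0.0818386897444725 0.02589467167854309
bar 1216 ((0.05257780849933624, 0.08180151879787445), (0.016183139756321907, 0.05025921016931534), 65.8633041381836) [0.05194987 0.08272319 0.02718316] 0.027470086371328323
bar axis ccw from upslope -0.41766457219008946
dark 59 [0.06622217 0.07597113 0.027929  ] -0.40382630883142107
mark ang 0.7978609064932272 0.03315111673222081
```

```bash

python3 drive.py '0 0 0 0 0 -0.15;0 0.004 0 0 0 -0.3;0 0.004 0.01 0 0 -0.45;0 0.004 0.02 0 0 -0.545;0 0.004 0.02 -0.003 0 -0.545' 0.045
python3 drive.py '0 0 0 0 0 0'
python3 -c "
from h import *
rel(panel(.0527,.082,.0125),toolR(1.155))"
```

```text
clock: 9.9
tcp_pos: [0.5367, 0.0333, 0.2291]
orientation: [1.436, 2.194, -0.1]
contact_force: [-0.6, -0.4, 1.1]
grip_width: 0.0449
gripper_force: 0.0
clock: 10.0
tcp_pos: [0.5367, 0.0338, 0.2296]
orientation: [1.438, 2.192, -0.098]
contact_force: [-0.4, -0.6, 0.5]
grip_width: 0.045
gripper_force: 0.0
t 10.0 shift [ 0.0015 -0.0022  0.0925] rot [ 0.003 -0.002 -0.019] F [-0.4 -0.6  0.5] j [-0.55  0.27  0.17  2.17  0.79  0.6  -0.62]
```

```bash

python3 drive.py '0.0015 -0.002 0.03 0 0 -0.019;0.0015 -0.002 0.06 0 0 -0.019;0.0015 -0.002 0.08 0 0 -0.019;0.0015 -0.002 0.088 0 0 -0.019;0.0015 -0.002 0.0915 0 0 -0.019' 0.04
python3 drive.py '0 0 0 0 0 0'
python3 -c "
from h import *
rel(panel(.0527,.082,.0125),toolR(1.155))"
```

```text
clock: 10.5
tcp_pos: [0.569, 0.0041, 0.1487]
orientation: [1.414, 2.209, -0.106]
contact_force: [-0.3, 0.5, 0.6]
grip_width: 0.04
gripper_force: 0.0
clock: 10.6
tcp_pos: [0.569, 0.0044, 0.1491]
orientation: [1.413, 2.209, -0.105]
contact_force: [-0.6, -0.9, -0.4]
grip_width: 0.0401
gripper_force: 0.0
t 10.6 shift [-0.0003 -0.0005  0.0009] rot [ 0.003 -0.002  0.004] F [-0.6 -0.9 -0.4] j [-0.52  0.46  0.26  2.17  0.96  0.41 -0.75]
```

```bash

python3 drive.py '0 0 0 0 0 0;0 0 0 0 0 0;0 0 0 0 0 0;0 0 0 0 0 0' 0 30
python3 drive.py '0 0 0 0 0 -0.1;0 0 0 0 0 -0.22;0 0 0 0 0 -0.34;0 0 0 0 0 -0.46;0 0 0 0 0 -0.58' 0 30
python3 -c "
from h import *
rel(panel(.0527,.082,.0125),toolR(.7854+1.5708))"
```

```text
clock: 11.0
tcp_pos: [0.5676, 0.0037, 0.1492]
orientation: [1.414, 2.209, -0.107]
contact_force: [-7.6, -0.2, 6.3]
grip_width: 0.0152
gripper_force: 32.6
clock: 11.5
tcp_pos: [0.5672, 0.0034, 0.1492]
orientation: [0.726, 2.552, -0.307]
contact_force: [-9.6, 0.2, 6.9]
grip_width: 0.0149
gripper_force: 32.8
t 11.5 shift [-0.0009  0.0011  0.0013] rot [ 0.001 -0.    -0.613] F [-9.6  0.2  6.9] j [-0.43  0.45  0.14  2.17  1.03  0.45 -0.22]
```

```bash

python3 drive.py '0 0 0 0 0 -0.13;0 0 0 0 0 -0.26;0 0 0 0 0 -0.39;0 0 0 0 0 -0.52;0 0 0 0 0 -0.61' 0 30
python3 drive.py '0 0 0 0 0 0;0 0 0 0 0 0;0 0 0 0 0 0' 0 30
python3 -c "
from h import *
rel(panel(.0527,.082,.0125),toolR(.7854+1.5708))"
```

```text
clock: 12.0
tcp_pos: [0.5671, 0.0029, 0.1493]
orientation: [-0.075, 2.716, -0.498]
contact_force: [-10.2, 0.4, 9.5]
grip_width: 0.0151
gripper_force: 32.9
clock: 12.3
tcp_pos: [0.5671, 0.0029, 0.1493]
orientation: [-0.069, 2.716, -0.497]
contact_force: [-10.5, -0.2, 8.4]
grip_width: 0.0153
gripper_force: 32.9
t 12.3 shift [-0.0015  0.0009  0.0013] rot [ 0.    -0.    -0.008] F [-10.5  -0.2   8.4] j [-0.35  0.45  0.04  2.16  1.07  0.49  0.35]
```

```bash

python3 drive.py '0 0 0 0 0 -0.008;0 0 0 0 0 -0.008;0 0 0 0 0 -0.008' 0.04 30
python3 drive.py '0 0 -0.01 0 0 0;0 0 -0.03 0 0 0;0 0 -0.06 0 0 0;0 0 -0.09 0 0 0;0 0 -0.12 0 0 0'
python3 see.py w11
python3 - <<'E'
from h import *
f=np.load("pics/w11.npz");p=cv2.imread("pics/w11.png");d,K,R,t=[f[k] for k in("d","K","R","t")]
v,u=np.mgrid[:384,:512];P=(np.stack([(u-K[0,2])/K[0,0]*d,(v-K[1,2])/K[1,1]*d,d],-1)-t)@R;q=(P-O)@RP
m=(np.hypot(q[...,0]-.0527,q[...,1]-.082)<.033)&(q[...,2]>.022)&(q[...,2]<.034);b=cv2.minAreaRect(q[m][:,:2].astype(np.float32));c=np.array(b[0])
X=q[m][:,:2]-q[m][:,:2].mean(0);w,V=np.linalg.eigh(X.T@X);a=np.arctan(V[1,1]/V[0,1])
g=m&(p.max(-1)<70);k=q[g].mean(0)
print(b,"axis ccw",a,"dark",g.sum(),np.arctan2(k[1]-c[1],k[0]-c[0]),"q",2.356-a)
rel(panel(.0527,.082,.0125),toolR(.7854+1.5708))
E
```

```text
clock: 12.6
tcp_pos: [0.5692, 0.0043, 0.1491]
orientation: [-0.082, 2.714, -0.495]
contact_force: [0.3, 0.2, 0.4]
grip_width: 0.04
gripper_force: 0.0
clock: 13.1
tcp_pos: [0.5229, 0.0442, 0.2541]
orientation: [-0.083, 2.716, -0.495]
contact_force: [0.9, -0.1, 1.0]
grip_width: 0.0397
gripper_force: 0.0
thumb 611 [[0.0436, 0.0081, 0.0159], [0.0496, 0.0227, 0.0194], [0.0569, 0.0383, 0.0216]]
red [[0.036, 0.0077, 0.0036], [0.0478, 0.0211, 0.0168], [0.0644, 0.0378, 0.0216]]
green 384
((0.05278579145669937, 0.08161715418100357), (0.05027458071708679, 0.015911120921373367), 44.61846160888672) axis ccw 0.7728490235500703 dark 50 0.790462259937313 q 1.5831509764499296
t 13.2 shift [ 0.0025 -0.0017  0.1261] rot [0.006 0.007 0.001] F [0.4 1.3 2.5] j [-0.37  0.21 -0.08  2.16  0.81  0.71  0.58]
```

View pics/w11.png

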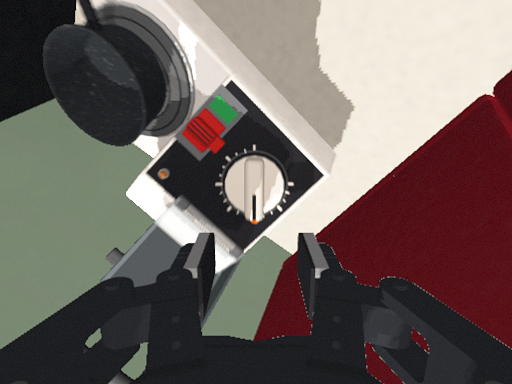

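The pointer is on the orange mark at (254,221), q ≈ 1.58. The slider is up with green showing, the cover is open, the pan is on its plate, and the gripper is clear.

```bash
python3 -c "
from bench import r
print(r.hand_in())"
```

```text
the job is handed in; nothing more can be done
None
```

I've handed the job in: the slider is up, the cover is standing open, the knob pointer is on the orange mark (about 1.58 rad against 1.571), and the gripper is clear. The saucepan looked undisturbed in the last picture; I didn't measure it, the salt shaker, the jar or the lemon again, and no verdict came back.

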